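# Reset the depth stop to a setting block

## Robot

A 6-joint arm with a two-finger parallel gripper is mounted at the origin on the work surface. World frame = base frame: x ahead of the robot, y to its left, z up, the work surface at z = 0. Lengths are in mm, angles in degrees, forces in N, time in s.
With the tool pointing down it reaches from about 300 to 850 mm from the base axis. Payload 4.2 kg.
Tool frame: the origin (TCP) lies midway between the tips of the shut fingers; the grasp point (between the pads) lies 19 mm behind it (env.grip_depth is the distance from the TCP to the grasp point, in mm); z points along the fingers, y is the line along which they close (so a half turn about z gives the same grasp; the last joint's range is limited). The gripper opens to 91 mm and grips with 3 to 60 N. Pads are 32 mm wide; open, the fingers measure 118 mm over their backs; the gripper's body (76 mm by 178 mm) begins 60 mm behind the grasp point.
Start: joints at [74.656, 18.312, 89.639, -0, 72.044, -1.146], TCP at [141.033, 557.455, 181.076] pointing down, gripper open.
Joint ranges: [-177.97, 177.97], [-48.28, 115.42], [12.27, 149.76], [-77.06, 257.06], [2.81, 150.46], [-146.56, 146.56]. Speed limits (degrees/s): [147.25, 147.25, 180, 180, 180, 180].

## Interface

Orientations are given as [roll, pitch, yaw] about the fixed x, y, z axes, in that order (R = Rz(yaw) Ry(pitch) Rx(roll)).
In Python, from workcell import env, eyes gives the robot as it stands.
- The arm moves only by the tool send_rows, never from a script. Its argument "motion" is a list of rows, each a list of 7 numbers: the shift along the world's x, y, z normalised to -1 to 1, where 1 is 0.5 m, then the turn, a rotation vector about the world's x, y, z normalised to -1 to 1, where 1 is 60 degrees, then the opening, from -1 (shut) to 1 (fully open). A call has 1 to 20 rows; each row is the pose to reach, as a shift and turn from the pose commanded when the call began; what a row does not reach only later rows make up. A row lasts 1/8 s, in which the tool goes at most 62.5 mm and 10.7 degrees, less where a joint would pass 70% of its speed; a pose out of reach is approached as far as the arm can. A call with a number of a shift or a turn outside -1 to 1 is refused whole. A call with a gripper value outside its range is refused whole. The fingers move at their own pace and stop on an object; "squeeze" is the grip in N (left out, the last holds). Time passes only in rows, so rows that repeat a pose let the fingers close. It gives the time, the measured TCP pose, the force, the opening and the grip force at its end, in the units of the state.
- env.state(): the state, without advancing time (a new reading comes with each control period).
- eyes.grab_frame(name): name is "scene" or "top"; returns a dict with "pixels" (480x640x3 uint8, red, green, blue), "depth" (480x640 float32, mm along the optical axis (not along the pixel's ray), 0 where there is no reading), "fx", "fy", "cx", "cy" (pixels), "R" (3x3) and "t" (3): a world point X has camera coordinates R X + t. Camera axes: x right, y down, z forward; pixel columns grow to the right and rows downward; lengths in mm; the calibration is good to about 2 mm. A picture is of the moment at which its call begins.
- env.job_done(): hands the job in; it is judged then, once.
The state is a dict: "time_s": time; "qpos": joint angles; "qvel": joint speeds; "effort": joint torques, N m; "ee_pos": TCP position; "ee_rot": TCP orientation; "force": force on the tool from outside, world axes, zero at the start; "torque": the same for the moment, N m; "gripper_width": finger opening in mm; "gripper_force": force on a finger pad.
Only numpy, scipy, OpenCV 4.12 (cv2) and the standard library are available. Lean on these libraries where they do the work, as an engineer would, in place of code of your own. Each camera call takes 0.05 s, during which the arm holds its last target. There are 200 camera calls.

## Task

Reset the depth stop: slacken its lock nut by the long lever, wind the crank clockwise until the stop's foot comes down and bears lightly on the wooden setting block, then swing the lever back to lock the nut firmly without forcing it. Feel for both: do not crush the block or strip the nut. Leave the block and everything else on the bench where it is.

Things in the scene. Friction and masses are not known exactly. Their poses are not given: they have to be found in the camera images.
- stand: Grey cast C-shaped depth stop stand, screwed to the bench (it cannot move). Base plate 185 x 120 x 12 mm, a column on its +x side, and an arm 50 mm wide whose top is 122 mm above the bench. Origin: on the bench, on the vertical screw axis; z up, x from the screw axis towards the column. The lock nut and the crank both turn about this vertical axis.
- lock_nut: Dark steel hexagonal lock (jam) nut 38 mm across on the arm, with a radial lever 14 mm wide; turns about the screw axis. Origin on the axis at its underside (the reported frame does not turn); lever top 13 mm higher. From above, counterclockwise loosens (and lifts it 5 mm per rad), clockwise tightens. Starts locked: the crank holds fast until it is slackened; 0.4 rad frees it, it can go 1 rad.
- lever_handle (a point): Point on the axis of the lever's upright handle, a black round post 16 mm thick, 48 mm tall, 95 mm from the screw axis; 18 mm below its top, 30 mm above its foot. Push square to the lever: about 6 N moves it when slack; tightening, it grows with angle: 9 N just locked, 11 to 13 N right, over 15 N strips it. Where the nut begins to grip shifts clockwise as the crank is wound. It stays where left.
- crank_pin (a point): Point on the axis of the crank's upright pin: plain steel, 12 mm diameter, 37 mm tall, 28 mm from the screw axis, on top of a round aluminium disc of 72 mm diameter above the lock nut. The point is 12 mm below the pin's top and 25 mm above the disc.
- spindle: The stop itself: an upright steel rod, 16 mm diameter, sticking out below the arm; it slides straight down as the crank is wound. Origin at the centre of its flat foot (its lowest point).
- block: Setting block of brown wood, 50 x 44 x 60 mm tall, 0.12 kg, loose, standing on the base plate under the foot. Origin at the centre of its underside. Stays there.
- spare_nut: Bystander: loose steel nut (ring) of 22 mm diameter, 10 mm high, on the base plate beside the block. Origin at its underside.
- offcut: Bystander: pale wood offcut 90 x 35 x 19 mm beside the stand. Origin at its underside.
- screwdriver: Bystander: screwdriver lying along its x.
- tape: Bystander: roll of paper tape, 100 mm diameter, 25 mm high.
- jar: Bystander: glass jar, 64 mm diameter, 85 mm high.
- brush: Bystander: brush lying along its x.
- square: Bystander: try square, wooden stock 110 mm, steel blade 150 mm.
- crank: The adjuster: crank disc on the vertical screw, turns about the screw axis; origin on the axis, 34 mm below the disc. Clockwise from above winds the foot down, 4 mm per rad; 1.2 to 2.3 rad is needed. Push at the pin, square to the radius: 3 to 4 N when free; once the foot bears on the block it rises: 2 to 4 N more is a light, sure bearing, over 7 N more crushes the block. It stays where left.
Not all that is in view belongs to the job. What is meant by the block is not purple, and is the smaller of those in its own colour.

How it is judged:
By the outcome, as a careful person would: the job done as asked, in the order asked, and still so for the second after the job is handed in, with the robot touching nothing.
It also fails if it takes over 72 s, if anything falls off the work surface, if the arm or the gripper's body presses on something with over 40 N, if the wrist force passes 120 N, or if a joint passes its speed limit or range.

## Working session

There is one attempt and no reset: what is moved stays moved. The work goes in short steps, Python scripts to look and compute and a tool call to move; the robot and the scene stay as the last step left them, time stands still between calls to the robot, and variables do not carry over. Pictures are saved under pics/ and viewed, at most 11 in all, crops included, and the job is handed in when it is done.

Besides the shell and the picture viewer there is one more tool, called after ">>>" as name([rows], argument=value, ...), one row to a line, values as JSON. send_rows: Moves the arm, as the interface text tells. Its arguments: {"type":"object","properties":{"motion":{"type":"array"},"squeeze":{"type":"number"}},"required":["motion"]}

```bash
mkdir -p pics; ls; cat > h.py <<'E'
import numpy as np,cv2
from workcell import env,eyes
def grab(n,fn=None):
    f=eyes.grab_frame(n)
    if fn: cv2.imwrite('pics/'+fn,cv2.cvtColor(f['pixels'],cv2.COLOR_RGB2BGR))
    np.savez('/tmp/'+n+'.npz',**f); return f
def load(n): return dict(np.load('/tmp/'+n+'.npz'))
def ray(f,u,v,z):
    R,t=f['R'],f['t']; c=-R.T@t
    d=R.T@np.array([(u-f['cx'])/f['fx'],(v-f['cy'])/f['fy'],1]); return c+d*(z-c[2])/d[2]
def pts(f):
    v,u=np.mgrid[:480,:640]; d=f['depth']
    P=np.stack([(u-f['cx'])/f['fx']*d,(v-f['cy'])/f['fy']*d,d],-1)
    return (P-f['t'])@f['R']
E
python3 - <<'E'
from h import *
for n in('scene','top'): f=grab(n,n+'0.png'); print(n,-f['R'].T@f['t'],f['R'][2])
s=env.state();print(s)
E
```

```text
pics
scene [1056.24868226 -570.27210699 1107.34145623] [-0.41826244  0.47764845 -0.77259853]
top [ 376.06611096   17.89437062 1395.31203943] [ 0.11784358  0.00276831 -0.99302831]
{'time_s': 0.1, 'qpos': array([ 7.46554159e+01,  1.83486460e+01,  8.96983578e+01, -1.50932476e-04,
        7.20446693e+01, -1.14524179e+00]), 'qvel': array([-0.07231072, -0.15330117, -0.239454  , -0.02682299, -0.12349562,
        0.03191935]), 'effort': array([-5.57811945e-04, -4.13328552e+01, -2.32509470e+01,  7.28065870e-02,
        4.21718939e-02, -3.99474698e-05]), 'ee_pos': array([140.90685595, 556.95295242, 180.3048768 ]), 'ee_rot': array([-1.79908342e+02, -1.68878322e-03,  1.65800703e+02]), 'force': array([ 0.20570577,  0.2796896 , -0.43579643]), 'torque': array([-0.04837868,  0.03482623, -0.02004876]), 'gripper_force': 0.0, 'gripper_width': 91.70482262102766}
```

View pics/scene0.png

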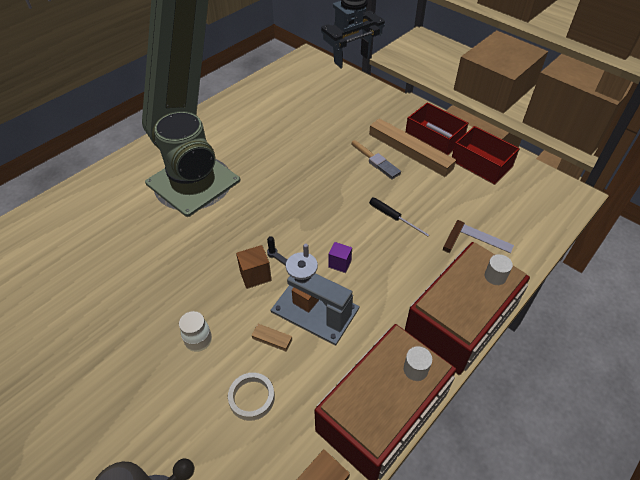

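View pics/top0.png

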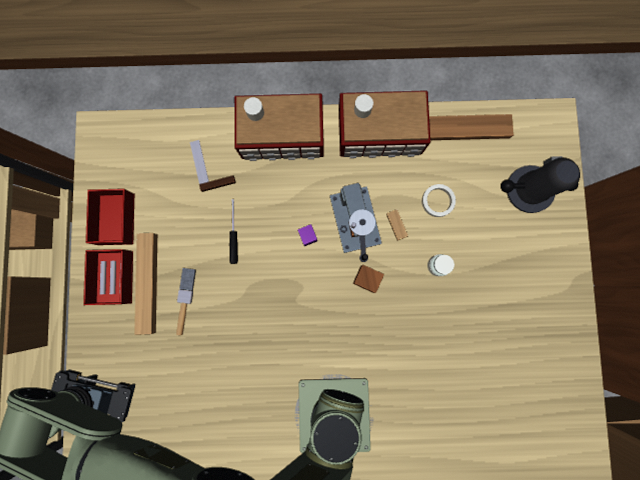

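Scene: the stand is at about (315,300) px. The crank disc is at (301,264) with its pin at (306,250), and the lever handle is at (271,243). The setting block under the foot is at (304,298), with a bigger brown decoy at (253,266). In the top view the disc is at (361,222), the handle at (364,257) and the decoy at (368,278).

```bash
python3 - <<'E'
from h import *
a=cv2.imread('pics/scene0.png')[225:345,225:365]; b=cv2.imread('pics/top0.png')[175:295,310:420]
a=cv2.resize(a,None,fx=3.2,fy=3.2,interpolation=2);b=cv2.resize(b,None,fx=3.2,fy=3.2,interpolation=2)
cv2.imwrite('pics/c0.png',np.hstack([a,b])); print(a.shape,b.shape)
for n in('scene','top'):
    f=load(n);P=pts(f);z=P[...,2]
    m=(abs(P[...,0]-500)<160)&(abs(P[...,1])<160)
    hsv=cv2.cvtColor(f['pixels'],cv2.COLOR_RGB2HSV)
    print(n,'max z',[(v,u,P[v,u].round()) for v,u in [np.unravel_index(np.argmax(np.where(m,z,0)),z.shape)]])
    for lo,hi in((115,123),(123,134),(134,140),(140,147),(147,158),(158,170),(170,180),(180,195)):
        k=m&(z>lo)&(z<hi); 
        if k.sum(): vv,uu=np.where(k); print(lo,hi,k.sum(),P[k].mean(0).round(1),P[k].min(0).round(),P[k].max(0).round(),'px',uu.mean().round(1),vv.mean().round(1))
E
```

```text
(384, 448, 3) (384, 352, 3)
scene max z [(np.int64(245), np.int64(304), array([539., -68., 208.]))]
115 123 779 [607.1 -81.  120.1] [ 527. -118.  115.] [660. -41. 123.] px 322.8 288.3
123 134 178 [565.9 -88.2 126.6] [ 451. -113.  123.] [660. -48. 134.] px 307.7 278.7
134 140 95 [480.  -94.3 136.4] [ 444. -109.  134.] [569. -81. 140.] px 278.9 257.4
140 147 13 [459.1 -96.7 143.2] [ 446. -101.  140.] [467. -87. 147.] px 271.6 251.4
147 158 25 [482.4 -98.9 153. ] [ 451. -118.  148.] [580. -91. 158.] px 277.9 254.9
158 170 638 [549.1 -92.5 166.4] [ 452. -125.  158.] [586. -52. 170.] px 300.2 265.4
170 180 88 [527.7 -86.7 172.7] [ 450. -124.  170.] [580. -59. 180.] px 295.2 257.1
180 195 57 [492.  -82.1 185.3] [ 448. -102.  180.] [545. -58. 195.] px 285.1 244.0
top max z [(np.int64(0), np.int64(19), array([ 376.,   18., 1395.]))]
115 123 349 [620.1 -69.4 120.3] [ 515. -103.  115.] [660. -39. 123.] px 352.9 198.6
123 134 147 [599.9 -74.9 125.7] [ 447. -102.  123.] [659. -42. 134.] px 355.3 205.3
134 140 85 [477.2 -89.2 137. ] [ 441. -101.  134.] [513. -80. 140.] px 362.2 248.0
140 147 19 [477.3 -87.8 141.2] [ 441. -101.  140.] [510. -79. 143.] px 361.8 247.8
147 158 1 [448.6 -83.7 151.8] [449. -84. 152.] [449. -84. 152.] px 361.0 258.0
158 170 400 [545.5 -88.5 166.7] [ 445. -122.  158.] [582. -53. 170.] px 361.9 222.1
170 180 117 [543.8 -87.4 171.6] [ 444. -121.  170.] [581. -55. 180.] px 361.7 222.5
180 195 29 [459.9 -87.3 185. ] [444. -97. 180.] [533. -57. 189.] px 363.2 253.0
```

View pics/c0.png

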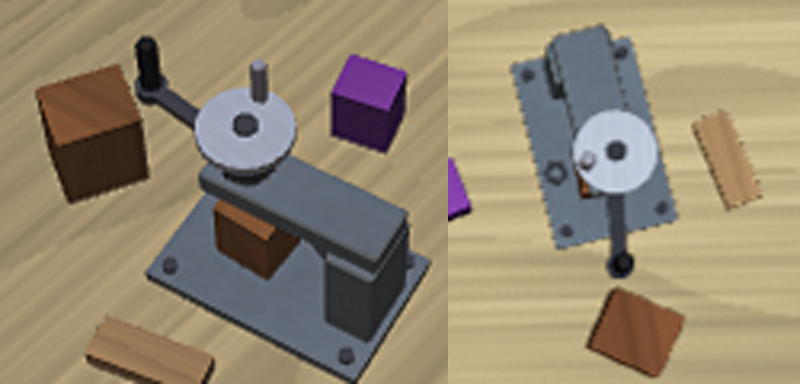

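```bash
python3 - <<'E'
from h import *
def tri(a,b):
    A=[];B=[]
    for n,(u,v) in(('scene',a),('top',b)):
        f=load(n);K=np.array([[f['fx'],0,f['cx']],[0,f['fy'],f['cy']],[0,0,1]]);M=K@np.c_[f['R'],f['t']]
        for p,r in((u,0),(v,1)): A.append(p*M[2,:3]-M[r,:3]);B.append(M[r,3]-p*M[2,3])
    return np.linalg.lstsq(np.array(A),np.array(B),rcond=None)[0].round(1)
c={}
for n,(u0,v0) in(('scene',(301,264)),('top',(361,222))):
    f=load(n);h=cv2.cvtColor(f['pixels'],cv2.COLOR_RGB2HSV)
    m=((h[...,1]<45)&(h[...,2]>125)).astype(np.uint8); w=np.zeros_like(m);w[v0-25:v0+25,u0-25:u0+25]=1;m*=w
    m=cv2.morphologyEx(m,cv2.MORPH_OPEN,np.ones((5,5)))
    cs,_=cv2.findContours(m,0,1);k=max(cs,key=cv2.contourArea);e=cv2.fitEllipse(cv2.convexHull(k));print(n,e,ray(f,*e[0],170).round(1));c[n]=e[0]
print('disc',tri(c['scene'],c['top']))
print('pin top',tri((306,245.8),(353.6,225.2)))
print('handle top',tri((270.9,238.5),(363.7,256.5)))
f=load('top')
print(ray(f,353.6,225.2,206),ray(f,363.7,256.5,188)); f=load('scene');print(ray(f,306,245.8,206),ray(f,270.9,238.5,188))
E
```

```text
scene ((301.2857971191406, 265.093505859375), (24.130022048950195, 31.771129608154297), 85.91598510742188) [552.5 -92.2 170. ]
top ((361.8694152832031, 222.2104949951172), (26.751907348632812, 26.899560928344727), 149.11546325683594) [544.8 -88.1 170. ]
disc [546.9 -88.  160.5]
pin top [535.7 -61.5 196. ]
handle top [451.4 -88.6 177.1]
[532.43741111 -62.89110544 206.        ] [450.29818651 -88.09678744 188.        ]
[542.7534761  -65.39758926 206.        ] [458.78745467 -93.90300884 188.        ]
```

>>> send_rows([
  [0.04, -0.1, 0.2, 0, 0, -0.15, 0.2],
  [0.09, -0.22, 0.3, 0, 0, -0.3, 0],
  [0.15, -0.34, 0.3, 0, 0, -0.45, -0.3],
  [0.2, -0.45, 0.3, 0, 0, -0.6, -0.4],
  [0.25, -0.55, 0.3, 0, 0, -0.75, -0.4],
  [0.3, -0.65, 0.3, 0, 0, -0.9, -0.4],
  [0.35, -0.7, 0.3, 0, 0, -1, -0.4],
])

```text
time_s: 0.98
ee_pos: [307.9, 217.4, 330.9]
ee_rot: [179.9, -0.0, 105.6]
force: [0.5, 0.5, -0.9]
gripper_width: 28.0
gripper_force: 0.0
```

Disc centre is about (547,-88), pin angle about 113°, and the handle at about (451,-88) with the lever near 180°. Next I move above the handle.

>>> send_rows([
  [0.04, -0.1, 0, 0, 0, -0.15, -0.1],
  [0.08, -0.2, 0, 0, 0, -0.3, -0.1],
  [0.13, -0.3, 0, 0, 0, -0.45, -0.1],
  [0.17, -0.4, 0, 0, 0, -0.6, -0.1],
  [0.21, -0.5, 0, 0, 0, -0.75, -0.1],
  [0.26, -0.57, -0.05, 0, 0, -0.9, -0.1],
  [0.286, -0.612, -0.1, 0, 0, -1, -0.1],
  [0.286, -0.612, -0.1, 0, 0, -1, -0.1],
])

```text
time_s: 1.98
ee_pos: [449.9, -87.5, 278.2]
ee_rot: [-179.7, 0.2, 45.7]
force: [-0.8, -0.0, 0.3]
gripper_width: 41.0
gripper_force: 0.0
```

>>> send_rows([
  [0, 0, 0, 0, 0, -0.17, -0.1],
  [0, 0, 0, 0, 0, -0.34, -0.1],
  [0, 0, -0.03, 0, 0, -0.5, -0.1],
  [0, 0, -0.06, 0, 0, -0.67, -0.1],
  [0, 0, -0.1, 0, 0, -0.76, -0.1],
  [0, 0, -0.1, 0, 0, -0.76, -0.1],
])

```text
time_s: 2.72
ee_pos: [449.8, -85.6, 230.5]
ee_rot: [-180.0, 0.1, 0.4]
force: [-0.0, 0.5, 0.8]
gripper_width: 40.9
gripper_force: 0.0
```

```bash
python3 - <<'E'
from h import *
a=grab('scene')['pixels'][205:325,225:345];b=grab('top')['pixels'][175:295,300:420]
o=np.hstack([cv2.resize(x,None,fx=3.3,fy=3.3,interpolation=2) for x in(a,b)])
cv2.imwrite('pics/c1.png',o[...,::-1]); s=env.state();print(s['time_s'],s['ee_pos'],s['ee_rot'],s['qpos'],s['force'])
E
```

```text
2.825 [451.11278279 -86.15964605 231.89617345] [ 1.79987851e+02 -8.90480505e-02  3.70953321e-01] [-1.22538390e+01  5.91964480e+00  9.85343313e+01  7.85944212e-03
  7.54564737e+01  7.73732494e+01] [ 0.18576025 -0.20615361  0.26603799]
```

View pics/c1.png

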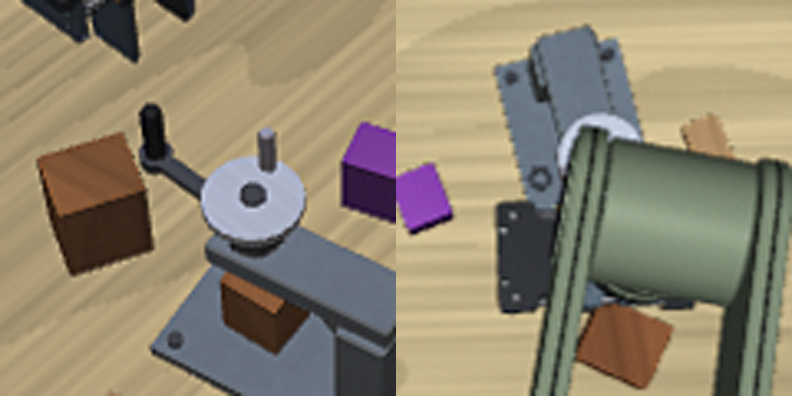

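Handle at crop (152,130) lies just below the finger gap, and the arm covers the top view. I'll descend around the handle and check contact.

>>> send_rows([
  [0, 0, -0.06, 0, 0, 0, -0.1],
  [0, 0, -0.11, 0, 0, 0, -0.1],
  [0, 0, -0.16, 0, 0, 0, -0.1],
  [0, 0, -0.16, 0, 0, 0, -0.1],
])

```text
time_s: 3.32
ee_pos: [450.2, -86.3, 150.4]
ee_rot: [-180.0, 0.1, 0.3]
force: [-0.0, -0.8, -0.3]
gripper_width: 41.1
gripper_force: 0.0
```

```bash
python3 - <<'E'
from h import *
a=grab('scene')['pixels'][190:310,225:345]
cv2.imwrite('pics/c2.png',cv2.resize(a,None,fx=4,fy=4,interpolation=2)[...,::-1]); s=env.state();print(s['time_s'],s['ee_pos'],s['force'])
E
```

```text
3.375 [451.26996033 -86.59724628 151.53226991] [0.17121265 0.15852336 0.77020576]
```

View pics/c2.png

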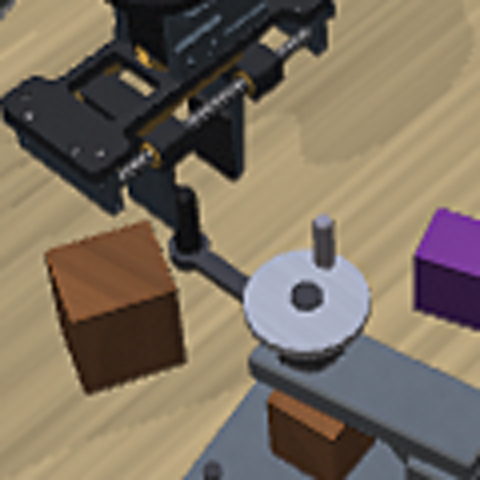

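The left finger looks behind the handle at crop (185,220), and the right finger tip is at (240,178). I'll check this against the calibration.

```bash
python3 - <<'E'
from h import *
f=load('scene')
def pr(X):
    c=f['R']@np.array(X,float)+f['t'];u=f['fx']*c[0]/c[2]+f['cx'];v=f['fy']*c[1]/c[2]+f['cy'];return round((u-225)*4),round((v-190)*4),round(c[2])
for dx in(-16,16):
  for y in(-66,-107): print(dx,y,pr((451+dx,y,151.5)))
P=pts(f)
for x,y in((187,192),(187,200),(188,220),(190,240),(185,258),(230,165),(238,172),(225,150),(160,190),(160,205),(170,215),(240,150),(323,220),(323,250),(308,296),(270,300)):
    v,u=190+round(y/4),225+round(x/4);print((x,y),P[v,u].round(),f['pixels'][v,u])
E
```

```text
-16 -66 (194, 185, 1239)
-16 -107 (144, 225, 1220)
16 -66 (232, 214, 1226)
16 -107 (182, 254, 1206)
(187, 192) [457. -89. 184.] [25 27 34]
(187, 200) [461. -93. 183.] [11  9 15]
(188, 220) [459. -94. 164.] [17 17 19]
(190, 240) [464. -96. 151.] [15 16 15]
(185, 258) [ 460. -101.  138.] [74 75 86]
(230, 165) [468. -64. 196.] [18 18 20]
(238, 172) [471. -61. 188.] [95 89 74]
(225, 150) [462. -64. 202.] [23 21 21]
(160, 190) [ 468. -118.  219.] [32 38 42]
(160, 205) [ 467. -118.  207.] [32 38 43]
(170, 215) [ 470. -116.  198.] [30 35 39]
(240, 150) [470. -59. 204.] [41 42 41]
(323, 220) [540. -62. 203.] [147 147 170]
(323, 250) [543. -66. 184.] [68 64 67]
(308, 296) [553. -91. 173.] [69 69 80]
(270, 300) [ 539. -105.  170.] [173 179 199]
```

```bash
python3 - <<'E'
from h import *
f=load('scene');P=pts(f);print(env.grip_depth)
for x in(150,158,166,174,210,218,226,234,240):
    print(x,[(y,*P[190+y//4,225+x//4].round().astype(int),int(f['pixels'][190+y//4,225+x//4].sum())) for y in range(140,236,8)])
E
```

```text
18.8
150 [(140, np.int64(483), np.int64(-133), np.int64(287), 150), (148, np.int64(483), np.int64(-133), np.int64(280), 394), (156, np.int64(486), np.int64(-136), np.int64(279), 146), (164, np.int64(485), np.int64(-136), np.int64(272), 111), (172, np.int64(463), np.int64(-120), np.int64(233), 113), (180, np.int64(460), np.int64(-119), np.int64(224), 111), (188, np.int64(458), np.int64(-118), np.int64(214), 114), (196, np.int64(457), np.int64(-118), np.int64(207), 116), (204, np.int64(456), np.int64(-118), np.int64(198), 91), (212, np.int64(333), np.int64(-26), np.int64(4), 298), (220, np.int64(335), np.int64(-29), np.int64(0), 329), (228, np.int64(392), np.int64(-72), np.int64(80), 243)]
158 [(140, np.int64(485), np.int64(-129), np.int64(285), 154), (148, np.int64(486), np.int64(-130), np.int64(281), 96), (156, np.int64(488), np.int64(-132), np.int64(278), 254), (164, np.int64(488), np.int64(-133), np.int64(272), 160), (172, np.int64(471), np.int64(-121), np.int64(241), 113), (180, np.int64(467), np.int64(-118), np.int64(228), 114), (188, np.int64(467), np.int64(-119), np.int64(223),
[... 4330 characters left out ...]
), np.int64(0), 454)]
240 [(140, np.int64(469), np.int64(-57), np.int64(212), 125), (148, np.int64(471), np.int64(-59), np.int64(208), 119), (156, np.int64(470), np.int64(-58), np.int64(199), 123), (164, np.int64(473), np.int64(-62), np.int64(198), 122), (172, np.int64(471), np.int64(-61), np.int64(188), 258), (180, np.int64(356), np.int64(39), np.int64(-1), 483), (188, np.int64(361), np.int64(33), np.int64(0), 479), (196, np.int64(366), np.int64(29), np.int64(-1), 453), (204, np.int64(370), np.int64(25), np.int64(-3), 449), (212, np.int64(1056), np.int64(-570), np.int64(1107), 454), (220, np.int64(381), np.int64(14), np.int64(-1), 455), (228, np.int64(384), np.int64(11), np.int64(-4), 459)]
```

```bash
python3 - <<'E'
from h import *
print(env.state()['ee_pos']); f=grab('scene');P=pts(f)
for x in(226,234): print([int(P[190+y//4,225+x//4][2]) for y in range(140,236,8)])
a=f['pixels'][190:310,225:345]
cv2.imwrite('pics/c3.png',cv2.resize(a,None,fx=4,fy=4,interpolation=2)[...,::-1]);print(env.state()['ee_pos'],env.state()['time_s'])
E
```

```text
[451.26996033 -86.59724628 151.53226991]
[214, 207, 201, 190, 1107, 2, 0, -4, -4, 0, 0, 0]
[218, 212, 203, 197, 188, 184, -1, -1, -5, -2, -2, 0]
[451.86500739 -86.7791119  152.14008901] 3.425
```

View pics/c3.png

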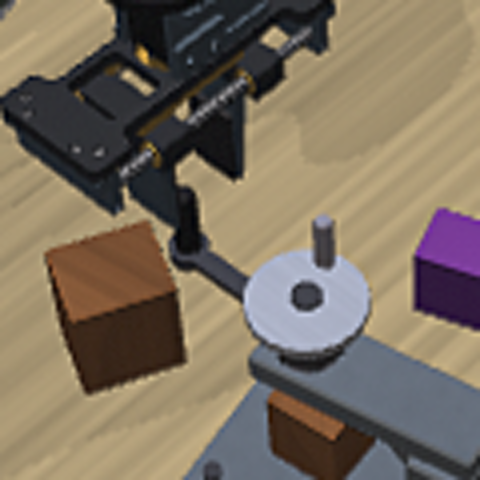

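The camera puts the finger tips near z≈184, although the TCP reads 151. A gentle -y push will show whether the fingers really straddle the handle.

>>> send_rows([
  [0, -0.012, 0, 0, 0, 0, -0.1],
  [0, -0.024, 0, 0, 0, 0, -0.1],
  [0, -0.032, 0, 0, 0, 0, -0.1],
  [0, -0.04, 0, 0, 0, 0, -0.1],
])

```text
time_s: 3.92
ee_pos: [450.9, -107.0, 150.8]
ee_rot: [-180.0, -0.0, 0.2]
force: [0.4, 1.2, -0.3]
gripper_width: 40.8
gripper_force: 0.8
```

>>> send_rows([
  [0, -0.006, 0, 0, 0, 0, -0.1],
  [0, -0.012, 0, 0, 0, 0, -0.1],
  [0, -0.012, 0, 0, 0, 0, -0.1],
])

```text
time_s: 4.3
ee_pos: [450.7, -111.8, 150.5]
ee_rot: [-179.9, 0.0, 0.2]
force: [0.3, 5.9, -0.6]
gripper_width: 41.1
gripper_force: 2.3
```

```bash
python3 - <<'E'
from h import *
f=grab('scene');P=pts(f);a=f['pixels'][190:310,225:345]
cv2.imwrite('pics/c4.png',cv2.resize(a,None,fx=4,fy=4,interpolation=2)[...,::-1]);print(env.state()['ee_pos'],env.state()['force'],env.state()['torque'])
m=(P[...,2]>160)&(P[...,2]<178)&(abs(P[...,0]-455)<25)&(abs(P[...,1]+95)<30);print(m.sum(),P[m].mean(0))
E
```

```text
[ 450.70581676 -111.71474286  150.55773127] [0.46736313 5.79900997 0.35667832] [ 0.96021266  0.10080366 -0.04099   ]
33 [459.63619362 -98.82566748 169.18938159]
```

View pics/c4.png

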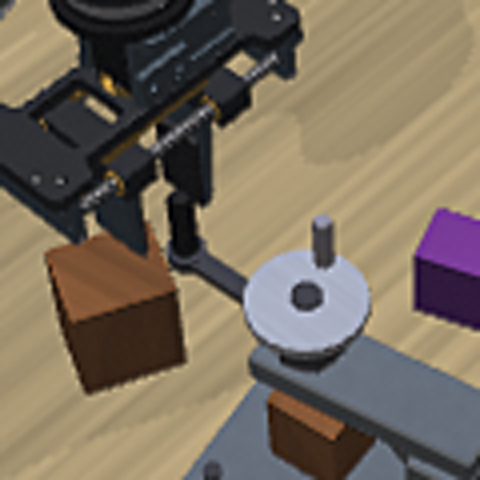

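Contact is real (5.8 N, the handle moved a little), but the tips only reach the handle's top. I'll back off slightly and lower under guard.

>>> send_rows([
  [0, 0.012, 0, 0, 0, 0, -0.1],
  [0, 0.012, -0.01, 0, 0, 0, -0.1],
  [0, 0.012, -0.02, 0, 0, 0, -0.1],
  [0, 0.012, -0.02, 0, 0, 0, -0.1],
])

```text
time_s: 4.85
ee_pos: [450.4, -106.8, 140.1]
ee_rot: [180.0, 0.1, 0.2]
force: [0.0, 0.9, 0.1]
gripper_width: 41.3
gripper_force: 0.0
```

>>> send_rows([
  [0, 0, -0.005, 0, 0, 0, -0.1],
  [0, 0, -0.01, 0, 0, 0, -0.1],
  [0, 0, -0.01, 0, 0, 0, -0.1],
])

```text
time_s: 5.22
ee_pos: [450.7, -106.7, 135.5]
ee_rot: [180.0, 0.0, 0.2]
force: [-0.1, -0.0, -0.3]
gripper_width: 40.7
gripper_force: 0.0
```

>>> send_rows([
  [0, 0, -0.005, 0, 0, 0, -0.1],
  [0, 0, -0.01, 0, 0, 0, -0.1],
  [0, 0, -0.01, 0, 0, 0, -0.1],
])

```text
time_s: 5.6
ee_pos: [450.6, -106.7, 130.4]
ee_rot: [-180.0, 0.0, 0.2]
force: [-0.7, 0.2, 0.6]
gripper_width: 41.1
gripper_force: 0.0
```

>>> send_rows([
  [0.004, -0.01, 0, 0, 0, 0.08, -0.1],
  [0.01, -0.02, 0, 0, 0, 0.17, -0.1],
  [0.016, -0.035, 0, 0, 0, 0.25, -0.1],
  [0.023, -0.051, 0, 0, 0, 0.33, -0.1],
  [0.032, -0.065, 0, 0, 0, 0.42, -0.1],
  [0.041, -0.079, 0, 0, 0, 0.5, -0.1],
  [0.041, -0.079, 0, 0, 0, 0.5, -0.1],
])

```text
time_s: 6.48
ee_pos: [468.4, -144.7, 130.2]
ee_rot: [-179.6, 0.2, 30.2]
force: [-4.8, 4.1, 3.4]
gripper_width: 41.2
gripper_force: 3.0
```

>>> send_rows([
  [0.011, -0.012, 0, 0, 0, 0.08, -0.1],
  [0.022, -0.025, 0, 0, 0, 0.17, -0.1],
  [0.035, -0.035, 0, 0, 0, 0.25, -0.1],
  [0.035, -0.035, 0, 0, 0, 0.25, -0.1],
])

```text
time_s: 6.98
ee_pos: [485.8, -162.6, 130.2]
ee_rot: [-179.6, 0.2, 45.2]
force: [-6.9, 2.6, 4.5]
gripper_width: 41.3
gripper_force: 2.9
```

```bash
python3 - <<'E'
from h import *
f=grab('scene');a=f['pixels'][170:310,225:365]
cv2.imwrite('pics/c5.png',cv2.resize(a,None,fx=4,fy=4,interpolation=2)[...,::-1]);print(env.state()['ee_pos'],env.state()['force'])
E
```

```text
[ 485.8431858  -162.5898377   130.26846834] [-5.27797946  2.50142802  3.91167698]
```

View pics/c5.png

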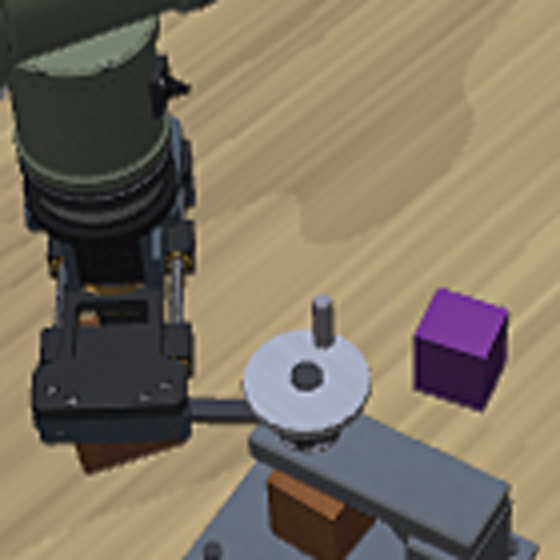

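The lever now lies about 43° round from its start, so the nut is slackened. Next I retreat, rise and move over the crank pin.

>>> send_rows([
  [-0.008, 0.008, 0, 0, 0, 0, -0.1],
  [-0.014, 0.014, 0, 0, 0, 0, -0.1],
  [-0.014, 0.014, 0.08, 0, 0, 0.1, -0.1],
  [-0.01, 0.02, 0.16, 0, 0, 0.2, -0.1],
  [0.01, 0.06, 0.2, 0, 0, 0.35, -0.1],
  [0.04, 0.12, 0.2, 0, 0, 0.5, -0.1],
  [0.07, 0.17, 0.2, 0, 0, 0.67, -0.1],
  [0.099, 0.203, 0.2, 0, 0, 0.84, -0.1],
  [0.099, 0.203, 0.2, 0, 0, 1, -0.1],
  [0.099, 0.203, 0.2, 0, 0, 1, -0.1],
])

```text
time_s: 8.28
ee_pos: [538.6, -61.9, 230.6]
ee_rot: [180.0, 0.0, 105.1]
force: [0.3, -1.0, -0.7]
gripper_width: 40.8
gripper_force: 0.0
```

>>> send_rows([
  [0, 0, -0.04, 0, 0, 0.1, -0.1],
  [0, 0, -0.08, 0, 0, 0.1, -0.1],
  [0, 0, -0.08, 0, 0, 0.1, -0.1],
])

```text
time_s: 8.65
ee_pos: [537.2, -62.3, 189.5]
ee_rot: [-179.9, -0.1, 111.0]
force: [0.7, -0.5, -0.4]
gripper_width: 40.8
gripper_force: 0.0
```

```bash
python3 - <<'E'
from h import *
f=grab('scene');P=pts(f);a=f['pixels'][170:310,245:385]
s=env.state();print(s['ee_pos'],s['ee_rot'],s['force'],s['qpos'])
a=cv2.resize(a,None,fx=4,fy=4,interpolation=2)[...,::-1]
cv2.imwrite('pics/c6.png',a)
E
```

```text
[538.11753918 -62.39962455 190.60981996] [-1.79974316e+02 -1.38031906e-02  1.11075067e+02] [ 0.37580616 -0.0394229   1.57869617] [-7.83059749e+00  1.49810872e+01  9.30169896e+01 -3.48441534e-04
  7.20310797e+01 -2.89055605e+01]
```

View pics/c6.png

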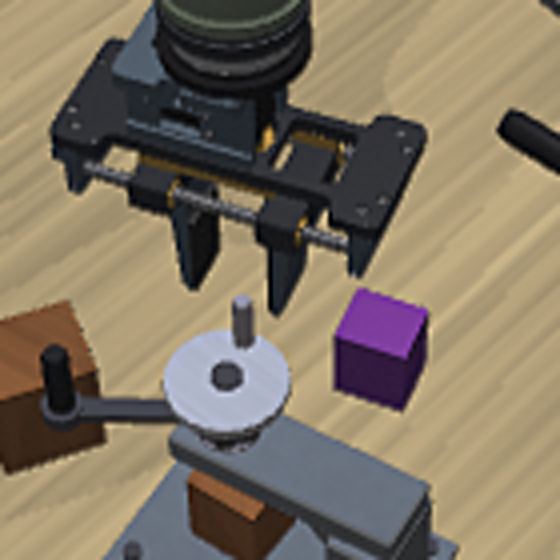

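Handle sits at (55,375), 43° round. The finger tips at (195,290) and (275,312) bracket the pin top at (242,298). Guarded descent.

>>> send_rows([
  [0, 0, -0.02, 0, 0, 0, -0.1],
  [0, 0, -0.04, 0, 0, 0, -0.1],
  [0, 0, -0.04, 0, 0, 0, -0.1],
])

```text
time_s: 9.07
ee_pos: [537.7, -62.1, 169.8]
ee_rot: [-179.9, -0.1, 111.2]
force: [0.1, -0.8, -0.2]
gripper_width: 41.4
gripper_force: 0.0
```

>>> send_rows([
  [0, 0, -0.01, 0, 0, 0, -0.1],
  [0, 0, -0.02, 0, 0, 0, -0.1],
  [0, 0, -0.02, 0, 0, 0, -0.1],
])

```text
time_s: 9.45
ee_pos: [538.0, -62.2, 160.2]
ee_rot: [-180.0, -0.0, 111.2]
force: [0.7, -0.9, 0.0]
gripper_width: 41.0
gripper_force: 0.0
```

>>> send_rows([
  [0, 0, -0.008, 0, 0, 0, -0.1],
  [0, 0, -0.014, 0, 0, 0, -0.1],
  [0, 0, -0.014, 0, 0, 0, -0.1],
])

```text
time_s: 9.82
ee_pos: [538.1, -62.2, 153.4]
ee_rot: [-180.0, -0.0, 111.2]
force: [-0.7, -0.1, -1.4]
gripper_width: 41.0
gripper_force: 0.0
```

```bash
python3 - <<'E'
from h import *
f=grab('scene');P=pts(f);a=f['pixels'][200:290,275:365]
s=env.state();print(s['ee_pos'],s['ee_rot'],s['force'])
cv2.imwrite('pics/c7.png',cv2.resize(a,None,fx=6,fy=6,interpolation=2)[...,::-1])
E
```

```text
[538.27741033 -62.1905095  153.57318544] [-1.79993688e+02 -5.92919315e-03  1.11200389e+02] [ 0.16467831 -0.27497084 -0.33379949]
```

View pics/c7.png

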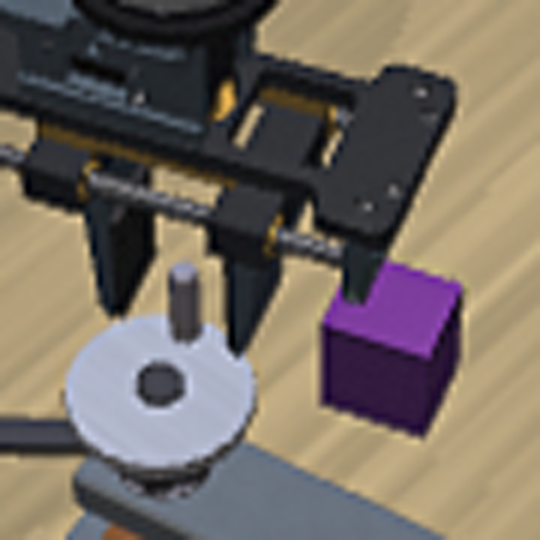

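The pin at (185,300) stands between the fingers, with the tips just above the disc. Now I narrow the gap and wind to about 0.7 rad.

>>> send_rows([
  [0, 0, 0, 0, 0, 0, -0.5],
  [0, 0, 0, 0, 0, 0, -0.5],
  [0.006, 0.001, 0, 0, 0, 0, -0.5],
  [0.013, 0.002, 0, 0, 0, 0, -0.5],
  [0.018, 0.002, 0, 0, 0, -0.09, -0.5],
  [0.023, 0.002, 0, 0, 0, -0.18, -0.5],
  [0.023, 0.002, 0, 0, 0, -0.18, -0.5],
])

```text
time_s: 10.75
ee_pos: [549.2, -60.6, 153.4]
ee_rot: [-179.9, -0.1, 100.5]
force: [-3.9, 1.8, 1.4]
gripper_width: 22.7
gripper_force: 1.5
```

>>> send_rows([
  [0.005, -0.001, 0, 0, 0, -0.08, -0.5],
  [0.01, -0.002, 0, 0, 0, -0.17, -0.5],
  [0.014, -0.003, 0, 0, 0, -0.25, -0.5],
  [0.018, -0.005, 0, 0, 0, -0.33, -0.5],
  [0.022, -0.007, 0, 0, 0, -0.42, -0.5],
  [0.026, -0.01, -0.004, 0, 0, -0.5, -0.5],
  [0.026, -0.01, -0.004, 0, 0, -0.5, -0.5],
])

```text
time_s: 11.62
ee_pos: [563.0, -65.9, 151.6]
ee_rot: [-180.0, -0.0, 70.5]
force: [-1.8, 1.6, 0.0]
gripper_width: 23.0
gripper_force: 1.2
```

>>> send_rows([
  [0.0035, -0.003, 0, 0, 0, -0.08, -0.5],
  [0.007, -0.006, -0.001, 0, 0, -0.17, -0.5],
  [0.01, -0.0095, -0.002, 0, 0, -0.25, -0.5],
  [0.013, -0.0134, -0.003, 0, 0, -0.33, -0.5],
  [0.0142, -0.0154, -0.003, 0, 0, -0.37, -0.5],
  [0.0155, -0.0175, -0.004, 0, 0, -0.42, -0.5],
])

```text
time_s: 12.38
ee_pos: [570.9, -74.5, 150.1]
ee_rot: [180.0, -0.1, 45.3]
force: [-1.7, 2.3, 2.0]
gripper_width: 22.9
gripper_force: 1.6
```

```bash
cat > m.py <<'E'
from h import *
s=env.state();y=np.radians(s['ee_rot'][2]);e=s['ee_pos'];print(s['time_s'],e.round(1),s['ee_rot'].round(1)[2],s['force'].round(1),'cw push',round(float(-s['force'][:2]@[np.sin(y),-np.cos(y)]),2),'radial',round(float(s['force'][:2]@[np.cos(y),np.sin(y)]),2))
E
python3 m.py
```

```text
12.375 [570.9 -74.5 150.1] 45.3 [-1.7  2.3  2. ] cw push 2.86 radial 0.44
```

>>> send_rows([
  [0.0007, -0.0015, 0, 0, 0, -0.03, -0.5],
  [0.0014, -0.003, 0, 0, 0, -0.06, -0.5],
])

```text
time_s: 12.62
ee_pos: [571.7, -76.1, 150.0]
ee_rot: [180.0, -0.1, 41.6]
force: [-1.8, 3.5, 2.6]
gripper_width: 22.5
gripper_force: 1.6
```

>>> send_rows([
  [0.0007, -0.0016, 0, 0, 0, -0.03, -0.5],
  [0.0013, -0.0031, 0, 0, 0, -0.06, -0.5],
])

```text
time_s: 12.88
ee_pos: [572.3, -77.8, 149.8]
ee_rot: [180.0, -0.1, 37.9]
force: [0.1, 3.4, 2.1]
gripper_width: 23.1
gripper_force: 1.7
```

```bash
python3 m.py
```

```text
12.875 [572.3 -77.8 149.8] 37.9 [0.1 3.4 2.1] cw push 2.63 radial 2.18
```

>>> send_rows([
  [0.0007, -0.0018, 0, 0, 0, -0.033, -0.5],
  [0.0014, -0.0036, -0.001, 0, 0, -0.067, -0.5],
])

```text
time_s: 13.12
ee_pos: [572.8, -79.8, 149.2]
ee_rot: [180.0, -0.0, 33.9]
force: [-0.3, 3.1, 1.9]
gripper_width: 22.7
gripper_force: 1.7
```

>>> send_rows([
  [0.0005, -0.0018, 0, 0, 0, -0.033, -0.5],
  [0.001, -0.0036, 0, 0, 0, -0.067, -0.5],
])

```text
time_s: 13.38
ee_pos: [573.2, -81.6, 149.1]
ee_rot: [180.0, -0.0, 29.8]
force: [-0.2, 4.3, 1.1]
gripper_width: 23.3
gripper_force: 1.7
```

```bash
python3 m.py
```

```text
13.375 [573.2 -81.6 149.1] 29.8 [-0.2  4.3  1.1] cw push 3.85 radial 1.93
```

>>> send_rows([
  [0.0004, -0.0018, 0, 0, 0, -0.033, -0.5],
  [0.0008, -0.0036, -0.001, 0, 0, -0.067, -0.5],
])

```text
time_s: 13.62
ee_pos: [573.6, -83.5, 148.8]
ee_rot: [180.0, -0.0, 25.8]
force: [-1.0, 3.9, 3.0]
gripper_width: 22.8
gripper_force: 1.9
```

>>> send_rows([
  [0.0002, -0.0019, 0, 0, 0, -0.033, -0.5],
  [0.0004, -0.0038, 0, 0, 0, -0.067, -0.5],
])

```text
time_s: 13.88
ee_pos: [573.4, -84.7, 148.7]
ee_rot: [-179.9, 0.0, 21.8]
force: [-1.9, 6.3, 2.7]
gripper_width: 22.6
gripper_force: 3.1
```

```bash
python3 m.py
```

```text
13.875 [573.4 -84.7 148.7] 21.8 [-1.9  6.3  2.7] cw push 6.56 radial 0.58
```

Bearing has begun, with the push up from about 3.3 N to 6.6 N. I'll hold one row to confirm.

>>> send_rows([
  [0, 0, 0, 0, 0, 0, -0.5],
  [0, 0, 0, 0, 0, 0, -0.5],
])

```text
time_s: 14.12
ee_pos: [573.5, -84.7, 148.7]
ee_rot: [-179.9, 0.0, 21.9]
force: [-0.8, 5.9, 2.9]
gripper_width: 22.6
gripper_force: 2.7
```

```bash
python3 m.py; python3 - <<'E'
from h import *
for _ in range(3): grab('scene');s=env.state();print(s['force'].round(1),s['gripper_force'],s['ee_pos'].round(2))
E
```

```text
14.125 [573.5 -84.7 148.7] 21.9 [-0.8  5.9  2.9] cw push 5.75 radial 1.39
[-1.7  5.2  3.1] 2.688476616604021 [573.47 -84.72 148.72]
[-2.1  5.2  2.3] 2.6870501913072076 [573.47 -84.72 148.7 ]
[-2.1  5.3  2.9] 2.684717632510001 [573.49 -84.74 148.73]
```

>>> send_rows([
  [0.0001, -0.0008, 0, 0, 0, 0, -0.5],
  [0.0001, -0.0008, 0, 0, 0, 0, -0.5],
])

```text
time_s: 14.52
ee_pos: [573.5, -84.8, 148.7]
ee_rot: [-179.9, -0.0, 21.9]
force: [-1.5, 6.2, 2.5]
gripper_width: 22.7
gripper_force: 3.1
```

```bash
python3 m.py; python3 - <<'E'
from h import *
for _ in range(3): grab('scene');s=env.state();print(s['force'].round(1),s['gripper_force'],s['ee_pos'].round(2))
E
```

```text
14.525 [573.5 -84.8 148.7] 21.9 [-1.5  6.2  2.5] cw push 6.3 radial 0.96
[-1.3  5.8  3.1] 3.0441182788808874 [573.52 -84.81 148.72]
[-1.   5.8  3. ] 3.0401773001494803 [573.5  -84.82 148.72]
[-0.8  5.8  2.7] 3.0386095752828624 [573.52 -84.79 148.73]
```

The foot bears lightly at about +3 N. I leave the pin, rise and move to the lever handle.

>>> send_rows([
  [-0.001, 0.003, 0, 0, 0, 0, -0.5],
  [-0.002, 0.0056, 0, 0, 0, 0, -0.5],
  [-0.002, 0.0056, 0.04, 0, 0, 0, -0.5],
  [-0.002, 0.0056, 0.12, 0, 0, 0, -0.3],
  [-0.04, -0.02, 0.17, 0, 0, 0.1, -0.1],
  [-0.1, -0.06, 0.17, 0, 0, 0.2, -0.1],
  [-0.15, -0.1, 0.17, 0, 0, 0.3, -0.1],
  [-0.193, -0.138, 0.16, 0, 0, 0.36, -0.1],
  [-0.193, -0.138, 0.12, 0, 0, 0.36, -0.1],
  [-0.193, -0.138, 0.1, 0, 0, 0.36, -0.1],
])

```text
time_s: 15.92
ee_pos: [476.5, -155.5, 197.8]
ee_rot: [-180.0, 0.1, 43.5]
force: [-0.9, 0.3, 0.6]
gripper_width: 41.1
gripper_force: 0.0
```

>>> send_rows([
  [0, 0, -0.03, 0, 0, 0, -0.1],
  [0, 0, -0.06, 0, 0, 0, -0.1],
  [0, 0, -0.07, 0, 0, 0, -0.1],
  [0, 0, -0.07, 0, 0, 0, -0.1],
])

```text
time_s: 16.42
ee_pos: [477.3, -154.6, 163.3]
ee_rot: [-180.0, 0.0, 43.5]
force: [0.1, -0.5, 0.2]
gripper_width: 41.1
gripper_force: 0.0
```

```bash
python3 m.py
```

```text
16.425 [ 477.3 -154.6  163.3] 43.5 [ 0.1 -0.5  0.2] cw push -0.39 radial -0.27
```

>>> send_rows([
  [0, 0, -0.015, 0, 0, 0, -0.1],
  [0, 0, -0.03, 0, 0, 0, -0.1],
  [0, 0, -0.03, 0, 0, 0, -0.1],
])

```text
time_s: 16.8
ee_pos: [476.8, -154.5, 148.0]
ee_rot: [-179.9, 0.0, 43.5]
force: [0.5, 0.2, 0.2]
gripper_width: 40.7
gripper_force: 0.0
```

>>> send_rows([
  [0, 0, -0.015, 0, 0, 0, -0.1],
  [0, 0, -0.03, 0, 0, 0, -0.1],
  [0, 0, -0.03, 0, 0, 0, -0.3],
  [0, 0, -0.03, 0, 0, 0, -0.4],
])

```text
time_s: 17.3
ee_pos: [477.4, -154.7, 133.7]
ee_rot: [180.0, -0.0, 43.5]
force: [-0.0, -0.3, -0.1]
gripper_width: 27.6
gripper_force: 0.0
```

```bash
python3 m.py
```

```text
17.3 [ 477.4 -154.7  133.7] 43.5 [-0.  -0.3 -0.1] cw push -0.2 radial -0.25
```

>>> send_rows([
  [-0.008, 0.012, 0, 0, 0, 0, -0.4],
  [-0.016, 0.023, 0, 0, 0, -0.06, -0.4],
  [-0.025, 0.037, 0, 0, 0, -0.14, -0.4],
  [-0.033, 0.052, 0, 0, 0, -0.225, -0.4],
  [-0.039, 0.067, 0, 0, 0, -0.31, -0.4],
  [-0.044, 0.083, 0, 0, 0, -0.39, -0.4],
])

```text
time_s: 18.05
ee_pos: [457.1, -114.7, 134.2]
ee_rot: [179.7, -0.2, 20.0]
force: [3.8, -5.2, -5.0]
gripper_width: 27.3
gripper_force: 3.2
```

```bash
python3 m.py
```

```text
18.05 [ 457.1 -114.7  134.2] 20.0 [ 3.8 -5.2 -5. ] cw push -6.14 radial 1.78
```

>>> send_rows([
  [-0.002, 0.008, 0, 0, 0, -0.04, -0.4],
  [-0.004, 0.0165, 0, 0, 0, -0.083, -0.4],
])

```text
time_s: 18.3
ee_pos: [454.9, -106.4, 134.0]
ee_rot: [179.7, -0.2, 15.1]
force: [2.8, -6.2, -4.7]
gripper_width: 27.8
gripper_force: 3.2
```

>>> send_rows([
  [-0.001, 0.0083, 0, 0, 0, -0.04, -0.4],
  [-0.002, 0.0166, 0, 0, 0, -0.083, -0.4],
])

```text
time_s: 18.55
ee_pos: [453.6, -98.2, 133.9]
ee_rot: [179.7, -0.2, 10.1]
force: [3.2, -6.8, -4.5]
gripper_width: 27.4
gripper_force: 3.2
```

```bash
python3 m.py
```

```text
18.55 [453.6 -98.2 133.9] 10.1 [ 3.2 -6.8 -4.5] cw push -7.22 radial 1.97
```

>>> send_rows([
  [0, 0.004, 0, 0, 0, -0.02, -0.4],
  [-0.0004, 0.0083, 0, 0, 0, -0.042, -0.4],
])

```text
time_s: 18.8
ee_pos: [453.2, -94.2, 133.8]
ee_rot: [179.7, -0.1, 7.7]
force: [2.2, -6.3, -3.9]
gripper_width: 27.4
gripper_force: 3.1
```

>>> send_rows([
  [0, 0.004, 0, 0, 0, -0.02, -0.4],
  [-0.0002, 0.0083, 0, 0, 0, -0.042, -0.4],
])

```text
time_s: 19.05
ee_pos: [453.0, -90.1, 133.7]
ee_rot: [179.7, -0.1, 5.1]
force: [2.8, -6.1, -3.4]
gripper_width: 27.1
gripper_force: 3.1
```

```bash
python3 m.py
```

```text
19.05 [453.  -90.1 133.7] 5.1 [ 2.8 -6.1 -3.4] cw push -6.29 radial 2.26
```

>>> send_rows([
  [0, 0.004, 0, 0, 0, -0.02, -0.4],
  [0.0002, 0.0083, 0, 0, 0, -0.042, -0.4],
])

```text
time_s: 19.3
ee_pos: [452.9, -85.9, 133.7]
ee_rot: [179.8, -0.1, 2.6]
force: [2.2, -7.1, -4.8]
gripper_width: 27.4
gripper_force: 3.2
```

>>> send_rows([
  [0.0002, 0.004, 0, 0, 0, -0.02, -0.4],
  [0.0004, 0.0083, 0, 0, 0, -0.042, -0.4],
])

```text
time_s: 19.55
ee_pos: [452.9, -81.8, 133.6]
ee_rot: [179.8, -0.1, 0.1]
force: [3.1, -5.6, -5.0]
gripper_width: 27.6
gripper_force: 3.1
```

```bash
python3 m.py
```

```text
19.55 [452.9 -81.8 133.6] 0.1 [ 3.1 -5.6 -5. ] cw push -5.65 radial 3.13
```

>>> send_rows([
  [0.0003, 0.004, 0, 0, 0, -0.02, -0.4],
  [0.001, 0.0083, 0, 0, 0, -0.042, -0.4],
])

```text
time_s: 19.8
ee_pos: [453.3, -77.7, 133.6]
ee_rot: [179.8, -0.1, -2.4]
force: [2.2, -6.4, -5.4]
gripper_width: 27.3
gripper_force: 3.2
```

>>> send_rows([
  [0.0005, 0.004, 0, 0, 0, -0.02, -0.4],
  [0.0012, 0.0083, 0, 0, 0, -0.042, -0.4],
])

```text
time_s: 20.05
ee_pos: [453.7, -73.5, 133.5]
ee_rot: [179.8, -0.1, -4.9]
force: [1.6, -5.9, -4.8]
gripper_width: 27.4
gripper_force: 3.2
```

```bash
python3 m.py
```

```text
20.05 [453.7 -73.5 133.5] -4.9 [ 1.6 -5.9 -4.8] cw push -5.72 radial 2.14
```

>>> send_rows([
  [0.0008, 0.004, 0, 0, 0, -0.02, -0.4],
  [0.0016, 0.0081, 0, 0, 0, -0.042, -0.4],
])

```text
time_s: 20.3
ee_pos: [454.3, -69.5, 133.5]
ee_rot: [179.8, -0.1, -7.4]
force: [2.2, -5.9, -4.9]
gripper_width: 27.5
gripper_force: 3.3
```

>>> send_rows([
  [0.0008, 0.004, 0, 0, 0, -0.02, -0.4],
  [0.0018, 0.0081, 0, 0, 0, -0.042, -0.4],
])

```text
time_s: 20.55
ee_pos: [455.1, -65.5, 133.4]
ee_rot: [179.7, -0.1, -10.0]
force: [1.4, -7.5, -4.3]
gripper_width: 27.4
gripper_force: 3.4
```

```bash
python3 m.py
```

```text
20.55 [455.1 -65.5 133.4] -10.0 [ 1.4 -7.5 -4.3] cw push -7.15 radial 2.63
```

>>> send_rows([
  [0.0012, 0.004, 0, 0, 0, -0.02, -0.4],
  [0.0022, 0.0078, 0, 0, 0, -0.042, -0.4],
])

```text
time_s: 20.8
ee_pos: [456.0, -61.7, 133.4]
ee_rot: [179.7, -0.1, -12.5]
force: [1.6, -7.0, -3.8]
gripper_width: 27.5
gripper_force: 3.4
```

```bash
python3 m.py
```

```text
20.8 [456.  -61.7 133.4] -12.5 [ 1.6 -7.  -3.8] cw push -6.52 radial 3.09
```

>>> send_rows([
  [0.0013, 0.004, 0, 0, 0, -0.02, -0.4],
  [0.0026, 0.008, 0, 0, 0, -0.042, -0.4],
])

```text
time_s: 21.05
ee_pos: [457.2, -57.8, 133.3]
ee_rot: [179.7, -0.1, -15.0]
force: [1.2, -8.2, -4.5]
gripper_width: 27.8
gripper_force: 3.6
```

>>> send_rows([
  [0.0015, 0.0039, 0, 0, 0, -0.02, -0.4],
  [0.003, 0.0078, 0, 0, 0, -0.042, -0.4],
])

```text
time_s: 21.3
ee_pos: [458.6, -54.0, 133.3]
ee_rot: [179.7, -0.1, -17.5]
force: [1.2, -8.7, -5.4]
gripper_width: 27.4
gripper_force: 3.6
```

```bash
python3 m.py
```

```text
21.3 [458.6 -54.  133.3] -17.5 [ 1.2 -8.7 -5.4] cw push -7.97 radial 3.76
```

>>> send_rows([
  [0.0016, 0.0038, 0, 0, 0, -0.02, -0.4],
  [0.0032, 0.0076, 0, 0, 0, -0.042, -0.4],
])

```text
time_s: 21.55
ee_pos: [460.1, -50.3, 133.2]
ee_rot: [179.7, -0.1, -20.0]
force: [0.3, -8.1, -5.7]
gripper_width: 27.4
gripper_force: 3.7
```

>>> send_rows([
  [0.0019, 0.0038, 0, 0, 0, -0.02, -0.4],
  [0.0038, 0.0076, 0, 0, 0, -0.042, -0.4],
])

```text
time_s: 21.8
ee_pos: [461.7, -46.6, 133.1]
ee_rot: [179.7, -0.1, -22.5]
force: [0.5, -8.1, -5.1]
gripper_width: 27.4
gripper_force: 3.9
```

```bash
python3 m.py
```

```text
21.8 [461.7 -46.6 133.1] -22.5 [ 0.5 -8.1 -5.1] cw push -7.26 radial 3.59
```

>>> send_rows([
  [0.002, 0.0036, 0, 0, 0, -0.02, -0.4],
  [0.004, 0.0072, 0, 0, 0, -0.042, -0.4],
])

```text
time_s: 22.05
ee_pos: [463.5, -43.1, 133.0]
ee_rot: [179.7, -0.0, -25.1]
force: [0.1, -9.9, -5.2]
gripper_width: 27.6
gripper_force: 4.0
```

>>> send_rows([
  [0.0021, 0.0036, 0, 0, 0, -0.02, -0.4],
  [0.0042, 0.0072, 0, 0, 0, -0.042, -0.4],
])

```text
time_s: 22.3
ee_pos: [465.4, -39.6, 133.0]
ee_rot: [179.6, -0.0, -27.6]
force: [0.6, -9.6, -4.8]
gripper_width: 27.1
gripper_force: 4.1
```

```bash
python3 m.py
```

```text
22.3 [465.4 -39.6 133. ] -27.6 [ 0.6 -9.6 -4.8] cw push -8.19 radial 4.98
```

>>> send_rows([
  [0.004, 0.0025, -0.003, 0, 0, -0.02, -0.4],
  [0.008, 0.005, -0.006, 0, 0, -0.042, -0.4],
])

```text
time_s: 22.55
ee_pos: [466.6, -36.2, 130.1]
ee_rot: [179.6, 0.3, -30.1]
force: [-7.9, -5.3, 3.5]
gripper_width: 27.6
gripper_force: 4.4
```

>>> send_rows([
  [0.0025, 0.0033, 0, 0, 0, -0.02, -0.4],
  [0.005, 0.0066, 0, 0, 0, -0.042, -0.4],
])

```text
time_s: 22.8
ee_pos: [469.1, -32.9, 130.3]
ee_rot: [179.6, 0.3, -32.6]
force: [-6.3, -6.2, 3.1]
gripper_width: 27.3
gripper_force: 4.5
```

```bash
python3 m.py
```

```text
22.8 [469.1 -32.9 130.3] -32.6 [-6.3 -6.2  3.1] cw push -8.57 radial -1.98
```

>>> send_rows([
  [0.0026, 0.0034, 0, 0, 0, -0.02, -0.4],
  [0.0053, 0.0067, 0, 0, 0, -0.042, -0.4],
])

```text
time_s: 23.05
ee_pos: [471.6, -29.6, 130.2]
ee_rot: [179.5, 0.2, -35.2]
force: [-6.4, -5.9, 2.7]
gripper_width: 27.4
gripper_force: 4.6
```

>>> send_rows([
  [0.0028, 0.0031, 0, 0, 0, -0.02, -0.4],
  [0.0055, 0.0062, 0, 0, 0, -0.042, -0.4],
])

```text
time_s: 23.3
ee_pos: [474.1, -26.5, 130.1]
ee_rot: [179.5, 0.2, -37.7]
force: [-7.4, -6.4, 3.0]
gripper_width: 27.2
gripper_force: 4.8
```

```bash
python3 m.py
```

```text
23.3 [474.1 -26.5 130.1] -37.7 [-7.4 -6.4  3. ] cw push -9.56 radial -1.98
```

>>> send_rows([
  [0.0027, 0.003, 0, 0, 0, -0.02, -0.4],
  [0.0055, 0.006, 0, 0, 0, -0.042, -0.4],
])

```text
time_s: 23.55
ee_pos: [476.8, -23.6, 130.1]
ee_rot: [179.5, 0.2, -40.2]
force: [-7.9, -7.7, 1.7]
gripper_width: 27.8
gripper_force: 4.9
```

>>> send_rows([
  [0.003, 0.003, 0, 0, 0, -0.02, -0.4],
  [0.006, 0.0058, 0, 0, 0, -0.042, -0.4],
])

```text
time_s: 23.8
ee_pos: [479.6, -20.7, 130.0]
ee_rot: [179.5, 0.2, -42.7]
force: [-7.3, -7.3, 1.0]
gripper_width: 27.4
gripper_force: 5.0
```

```bash
python3 m.py;python3 -c "
from h import *
print(env.state()['qpos'].round(1))"
```

```text
23.8 [479.6 -20.7 130. ] -42.7 [-7.3 -7.3  1. ] cw push -10.33 radial -0.43
[ -3.6  12.5 105.8  -0.3  62.3 129.2]
```

>>> send_rows([
  [0.0031, 0.0028, 0, 0, 0, -0.015, -0.4],
  [0.0062, 0.0056, 0, 0, 0, -0.03, -0.4],
])

```text
time_s: 24.05
ee_pos: [482.4, -17.8, 129.9]
ee_rot: [179.4, 0.2, -44.5]
force: [-7.7, -6.7, 1.4]
gripper_width: 27.1
gripper_force: 5.1
```

>>> send_rows([
  [0.0032, 0.0025, 0, 0, 0, -0.015, -0.4],
  [0.0064, 0.005, 0, 0, 0, -0.03, -0.4],
])

```text
time_s: 24.3
ee_pos: [485.2, -15.2, 129.8]
ee_rot: [179.4, 0.3, -46.3]
force: [-8.5, -6.7, 2.4]
gripper_width: 27.3
gripper_force: 5.3
```

```bash
python3 m.py; python3 -c "
from h import *
s=env.state();print(s['qpos'].round(1));e=s['ee_pos'][:2];th=np.radians(132.2)
print('tangential', -s['force'][:2]@[np.sin(th),-np.cos(th)])"
```

```text
24.3 [485.2 -15.2 129.8] -46.3 [-8.5 -6.7  2.4] cw push -10.8 radial -1.02
[ -3.   13.  105.1  -0.3  62.5 133.5]
tangential 10.821217777977832
```

>>> send_rows([
  [0.0033, 0.0025, 0, 0, 0, -0.015, -0.4],
  [0.0066, 0.005, 0, 0, 0, -0.03, -0.4],
])

```text
time_s: 24.55
ee_pos: [488.2, -12.7, 129.7]
ee_rot: [179.4, 0.3, -48.1]
force: [-8.4, -6.9, 2.2]
gripper_width: 27.5
gripper_force: 5.4
```

>>> send_rows([
  [0.0034, 0.0023, 0, 0, 0, -0.015, -0.4],
  [0.0068, 0.0046, 0, 0, 0, -0.03, -0.4],
])

```text
time_s: 24.8
ee_pos: [491.2, -10.3, 129.6]
ee_rot: [179.3, 0.3, -49.9]
force: [-9.4, -5.1, 2.8]
gripper_width: 27.5
gripper_force: 5.5
```

```bash
python3 m.py; python3 -c "
from h import *
r=[]
for _ in range(4): grab('scene');s=env.state();r.append(s['force'])
f=np.mean(r,0);th=np.radians(127.5);print(f,s['gripper_force'],'tangential', -f[:2]@[np.sin(th),-np.cos(th)],s['qpos'].round(1))"
```

```text
24.8 [491.2 -10.3 129.6] -49.9 [-9.4 -5.1  2.8] cw push -10.49 radial -2.18
[-9.89530311 -5.10724941  2.23908165] 5.2885385463014245 tangential 10.959568222988363 [ -2.4  13.6 104.3  -0.2  62.8 137.6]
```

>>> send_rows([
  [0.0036, 0.0022, 0, 0, 0, -0.015, -0.4],
  [0.0072, 0.0044, 0, 0, 0, -0.03, -0.4],
])

```text
time_s: 25.25
ee_pos: [494.4, -7.9, 129.5]
ee_rot: [179.3, 0.3, -51.7]
force: [-10.3, -4.5, 2.7]
gripper_width: 27.2
gripper_force: 5.7
```

>>> send_rows([
  [0.0036, 0.002, 0, 0, 0, -0.015, -0.4],
  [0.0072, 0.004, 0, 0, 0, -0.03, -0.4],
])

```text
time_s: 25.5
ee_pos: [497.6, -5.8, 129.5]
ee_rot: [179.3, 0.3, -53.5]
force: [-10.8, -4.2, 3.1]
gripper_width: 27.5
gripper_force: 5.8
```

```bash
python3 m.py; python3 -c "
from h import *
r=[]
for _ in range(4): grab('scene');s=env.state();r.append(s['force'])
f=np.mean(r,0);th=np.radians(123);print(f,s['gripper_force'],'tangential', -f[:2]@[np.sin(th),-np.cos(th)],s['qpos'].round(1))"
```

```text
25.5 [497.6  -5.8 129.5] -53.5 [-10.8  -4.2   3.1] cw push -11.16 radial -3.02
[-10.89197834  -4.40113447   2.61544467] 5.55169902741909 tangential 11.531811294721216 [ -1.8  14.2 103.5  -0.2  63.1 141.8]
```

>>> send_rows([
  [0.0037, 0.0017, 0, 0, 0, 0, -0.4],
  [0.0075, 0.0035, 0, 0, 0, 0, -0.4],
])

```text
time_s: 25.95
ee_pos: [500.6, -3.5, 129.4]
ee_rot: [179.2, 0.5, -53.5]
force: [-12.7, -2.2, 3.2]
gripper_width: 27.7
gripper_force: 5.9
```

```bash
python3 -c "
from h import *
r=[]
for _ in range(4): grab('scene');s=env.state();r.append(s['force'])
f=np.mean(r,0);th=np.radians(120.5);print(s['ee_pos'],f,s['gripper_force'],'tangential', -f[:2]@[np.sin(th),-np.cos(th)])"
```

```text
[500.79667975  -3.40493572 129.34900712] [-12.12367436  -2.84456717   3.19849946] 5.646985857747495 tangential 11.889838327949418
```

Nut locked at about 11.9 N. I back off, rise clear and check.

>>> send_rows([
  [-0.008, -0.0045, 0, 0, 0, 0, -0.4],
  [-0.0155, -0.0092, 0, 0, 0, 0, -0.4],
  [-0.0155, -0.0092, 0, 0, 0, 0, -0.4],
  [-0.0155, -0.0092, 0.05, 0, 0, 0, -0.4],
  [-0.0155, -0.0092, 0.13, 0, 0, 0.05, -0.4],
  [-0.02, 0, 0.25, 0, 0, 0.15, -0.4],
  [-0.06, 0.1, 0.3, 0, 0, 0.3, -0.4],
  [-0.1, 0.2, 0.3, 0, 0, 0.4, -0.4],
  [-0.14, 0.3, 0.3, 0, 0, 0.5, -0.4],
  [-0.16, 0.4, 0.3, 0, 0, 0.6, -0.4],
  [-0.16, 0.4, 0.3, 0, 0, 0.6, -0.4],
])

```text
time_s: 27.52
ee_pos: [428.1, 200.4, 281.1]
ee_rot: [-179.9, -0.1, -17.3]
force: [-0.2, -0.7, 0.3]
gripper_width: 27.5
gripper_force: 0.0
```

```bash
python3 -c "
from h import *
s=env.state();print(s['time_s'],s['ee_pos'],s['force'])
f0=cv2.imread('pics/scene0.png')[225:345,225:365]
a=grab('scene')['pixels'][...,::-1][225:345,225:365]
cv2.imwrite('pics/c8.png',np.hstack([cv2.resize(x,None,fx=2.8,fy=2.8,interpolation=2) for x in(f0,a)]))"
```

```text
27.525 [428.11593764 200.36522517 281.06788622] [-0.20341571 -0.6913279   0.32893561]
```

View pics/c8.png

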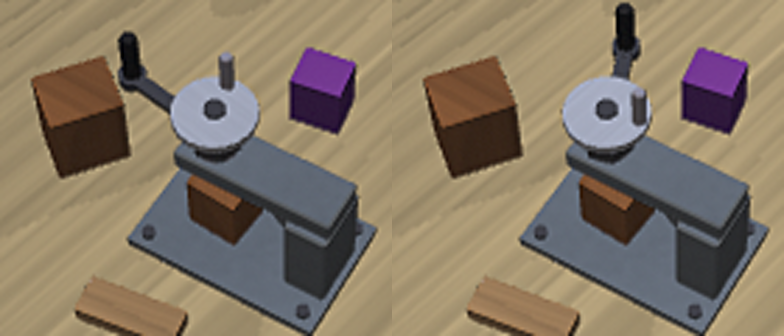

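The before/after pair shows the lever swung round to (625,30) and the crank pin wound to (638,100). The blocks and offcut haven't moved, so I'm handing in.

```bash
python3 -c "
from workcell import env
print(env.job_done())"
```

```text
the job is handed in; nothing more can be done
None
```

Handed in at about 27.5 s, with no verdict returned: I slackened the nut, wound the crank about 1.55 rad until the foot bore on the block at roughly 3 N above free running, and locked the nut at about 11.9 N. The block and offcut look unmoved in the before/after view; I did not re-check the other bystanders.

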